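# Load a syringe barrel into the slotted holder

## Robot

A 6-joint arm with a two-finger parallel gripper is mounted at the origin on a cart in front of the work surface, level with it; the furniture and walls round the work are solid. World frame = base frame: x ahead of the robot, y to its left, z up, the work surface at z = 0. Lengths are in m, angles in rad, forces in N, time in s.
With the tool pointing down it reaches from about 0.375 to 0.9 m from the base axis. Payload 3.1 kg.
Tool frame: the origin (TCP) lies between the finger pads; the fingertips stand 17 mm ahead of it and the grasp point (between the pads) lies 2 mm behind it; z points along the fingers, y is the line along which they close (so a half turn about z gives the same grasp; the last joint's range is limited). The gripper opens to 85 mm and grips with 20 to 120 N. Pads are 22 mm wide; open, the fingers measure 114 mm over their backs; the gripper's body (76 mm by 85 mm) begins 54 mm behind the grasp point. The pads swing forward as they close: fully open they stand 13 mm farther back than shut.
Start: joints at [1.109, 0.527, 1.433, -0, 1.181, -0.178], TCP at [0.175, 0.6, 0.248] pointing down, gripper open.
Joint ranges: [-3.08, 3.08], [-0.75, 2.2], [0.22, 2.44], [-1.43, 4.57], [0, 2.65], [-2.85, 2.85]. Speed limits (rad/s): [2.79, 2.79, 3.14, 3.14, 3.14, 3.14].

## Interface

Orientations are given as a unit quaternion [x, y, z, w].
In Python, from station import sense, vision, order gives the robot as it stands.
- The arm moves only by the shell command python3 -m crank 'ROWS' [OPENING] [FORCE]. ROWS is JSON, a list of rows, each an object with "dp": the shift along the world's x, y, z in units of 30 mm (1.0 is 30 mm), a list of three; "angular": the turn, a rotation vector about the world's x, y, z in degrees, a list of three. In form: [{"dp": [dx, dy, dz], "angular": [ax, ay, az]}, ...]. A call has 1 to 20 rows; each row shifts and turns the commanded pose from where the row before left it; what a row does not reach is not made up. A row lasts 1/10 s, in which the tool goes at most 50 mm and 8.59 degrees, less where a joint would pass 70% of its speed; a pose out of reach is approached as far as the arm can. A call is refused whole if a number of a shift passes 1 or a number of a turn 8.59, either way. A call with a gripper value outside its range is refused whole. OPENING is the closure, from 0 (fully open) to 1 (shut), set as the call begins (- or left out, the last holds). The fingers move at their own pace and stop on an object; FORCE is the grip in N (left out, the last holds). Time passes only in rows, so rows that do not move let the fingers close. It gives the time, the measured TCP pose, the force, the opening and the grip force at its end, in the units of the state.
- sense(): the state, without advancing time (a new reading comes with each control period).
- vision.snapshot(name): name is "scene" or "top" or "wrist"; returns a dict with "image" (400x640x3 uint8, blue, green, red), "range_z" (400x640 float32, m along the optical axis (not along the pixel's ray), 0 where there is no reading), "mtx" (3x3 intrinsics, pixels), "pose" (4x4, takes a point from camera to world coordinates); the wrist camera has in their place "mount" (4x4, takes a point from camera to tool coordinates, whose origin is the TCP and whose axes are the flange's). Camera axes: x right, y down, z forward; pixel columns grow to the right and rows downward; lengths in m; the calibration is good to about 2 mm. A picture is of the moment at which its call begins: read the wrist's pose just before it.
- order.sign_off(): hands the job in; it is judged then, once.
The state is a dict: "t": time; "q": joint angles; "qd": joint speeds; "tau": joint torques, N m; "tcp_pos": TCP position; "tool_rot": TCP orientation; "force": force on the tool from outside, world axes, zero at the start; "ft_torque": the same for the moment, N m; "finger_gap": opening from 0.0 (shut) to 1.0 (fully open); "gripper_force": force on a finger pad.
Only numpy, scipy, OpenCV 4.12 (cv2) and the standard library are available. Lean on these libraries where they do the work, as an engineer would, in place of code of your own. Each camera call takes 0.05 s, during which the arm holds its last target. There are 200 camera calls.

## Task

Take the rinsed white syringe barrel with the red cap from the drain sheet and load it into the slotted metal holder: slide it in sideways, upright and just above the worktop, so that its flange passes under the plate, until it is fully home at the closed end of the slot, then let it stand there and let go. Leave the blue-capped barrel where it is.

Things in the scene. Friction and masses are not known exactly. Their poses are not given: they have to be found in the camera images.
- red_barrel_mid (a point): White syringe barrel, no plunger, red cap and band, loose, upright on its round flange (66 mm across, 6 mm thick) on the grey sheet, 6 mm above the worktop. Plain barrel 30 mm in diameter from 6 to 78 mm above its underside: grip here from above, any yaw. Cap 22 mm in diameter, its top at 98 mm. About 0.06 kg. This point is on its axis, 55 mm above the underside; z up.
- blue_barrel_mid (a point): The same barrel with a blue cap and blue band, also on the sheet: the wrong one, to be left alone. The two swap places from start to start. This point is on its axis, 55 mm above its underside.
- holder: Aluminium fork plate on low blue walls, 100 x 106 mm, fixed to the worktop, which is its floor. Origin: centre of its footprint, on the worktop; x: the way the barrel slides in; z up. Plate from 15 to 20 mm up. Slot 46 mm wide, open at x = -50 mm between round prong tips (15 mm radius), closed flat at x = +20 mm. Under the plate 92 mm between side walls, back wall at x = +44 mm.
- seat (a point): Home point: where the barrel's own listed point (axis, 55 mm up) lies when the barrel touches the closed end of the slot; 5 mm beyond the holder's origin along its x, 55 mm up, same axes as the holder. With the barrel's axis 100 mm before this point (along -x) its flange is still clear of the holder.
There are look-alikes about, which are no part of the job. Of the things that look like the holder, the largest one is meant.

How it is judged:
At the end, for the whole second after the job is handed in: The red-capped barrel stands upright (within 6 degrees) and at rest on the worktop in the holder, its flange under the plate, within 12 mm of the closed end of the slot (its axis within 16 mm of the home point on the plan, its height within 4 mm) (x of red_barrel_mid in the frame of seat above -0.012 m and horizontal distance between red_barrel_mid and seat below 0.016 m and z of red_barrel_mid in the frame of seat between -0.004 and 0.004 m and angle between red_barrel_mid's own z axis and vertical below 0.1 rad and linear speed of red_barrel below 0.02 m/s); the robot touches nothing.
It fails at once if the blue-capped barrel is moved by more than 20 mm (distance of blue_barrel_mid from where it was at the start of the episode above 0.02 m).
It also fails if it takes over 38 s, if anything falls off the work surface, if the arm or the gripper's body presses on something with over 40 N, if the wrist force passes 120 N, or if a joint passes its speed limit or range.

## Working session

There is one attempt and no reset: what is moved stays moved. The work goes in short steps, Python scripts to look and compute and a shell command to move; the robot and the scene stay as the last step left them, time stands still between calls to the robot, and variables do not carry over. Pictures are saved under pics/ and viewed, at most 10 in all, crops included, and the job is handed in when it is done.

```bash
ls; mkdir -p pics
python3 - <<'E'
from station import sense,vision
import cv2,numpy as np
s=sense();print(s)
for n in("top","scene"):
    d=vision.snapshot(n);cv2.imwrite(f"pics/{n}0.png",d["image"]);np.savez(f"{n}0.npz",**d)
    print(n,d["mtx"].tolist(),np.round(d["pose"],3).tolist())
E
```

```text
pics
{'t': 0.0, 'q': array([ 1.10849999e+00,  5.28477371e-01,  1.43392706e+00, -7.54834373e-06,
        1.18139695e+00, -1.78487696e-01]), 'qd': array([-0.00142442, -0.00028236,  0.00026655, -0.0031495 , -0.00017616,
        0.00051274]), 'tau': array([-1.81131705e-03, -4.42352378e+01, -1.78024328e+01, -1.38675341e-04,
        8.48625961e-03, -7.39688886e-06]), 'tcp_pos': array([0.17466106, 0.59937739, 0.24731882]), 'tool_rot': array([ 1.41427040e-01,  9.89948066e-01, -1.04926751e-03, -3.44495530e-04]), 'force': array([-0.18130962, -0.17450182,  0.09237402]), 'ft_torque': array([-0.00991651,  0.01567292, -0.01751192]), 'gripper_force': 0.0, 'finger_gap': 0.9991630563004662}
top [[387.06952030851375, 0.0, 318.8932402547381], [0.0, 387.06952030851375, 206.65329376283464], [0.0, 0.0, 1.0]] [[0.022, -0.997, 0.073, 0.447], [-1.0, -0.022, -0.0, -0.144], [0.002, -0.073, -0.997, 1.455], [0.0, 0.0, 0.0, 1.0]]
scene [[389.8574253469417, 0.0, 317.39896812033845], [0.0, 389.8574253469417, 196.59452914928616], [0.0, 0.0, 1.0]] [[0.719, -0.48, 0.502, -0.099], [-0.695, -0.499, 0.518, -0.824], [0.002, -0.721, -0.693, 1.006], [0.0, 0.0, 0.0, 1.0]]
```

View pics/top0.png

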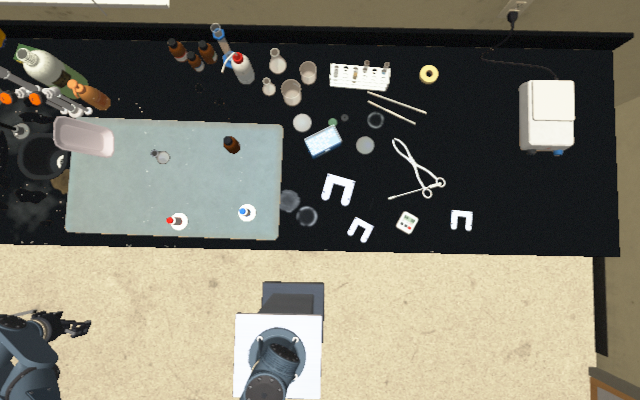

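View pics/scene0.png

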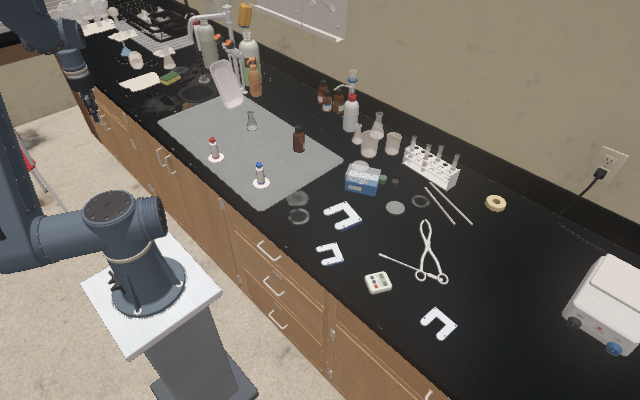

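The top view shows the red barrel (base about (179,221), cap (170,220)) and the blue one at (247,213). The largest fork is at (337,190), with its opening towards the image bottom (world -x). The smaller forks at (360,229) and (461,220) are look-alikes.

```bash
cat > h.py <<'E'
import numpy as np,cv2
def toworld(px,K,T,z):
    px=np.atleast_2d(np.asarray(px,float))
    r=np.c_[(px-[K[0,2],K[1,2]])/[K[0,0],K[1,1]],np.ones(len(px))]@T[:3,:3].T
    return T[:3,3]+r*((z-T[2,3])/r[:,2])[:,None]
def comp(img,seed,w,thr=170):
    """largest white component contour within window w round seed"""
    x,y=seed;m=np.zeros(img.shape[:2],np.uint8)
    m[y-w:y+w,x-w:x+w]=(img.min(2)[y-w:y+w,x-w:x+w]>thr)*255
    c,_=cv2.findContours(m,cv2.RETR_EXTERNAL,cv2.CHAIN_APPROX_NONE)
    return max(c,key=cv2.contourArea)[:,0]
E
python3 - <<'E'
from h import *
d=np.load("top0.npz");K,T,im=d["mtx"],d["pose"],d["image"]
for n,s in(("red",(178,221)),("blue",(247,212))):
    c=comp(im,s,16,185);w=toworld(c,K,T,0.012)[:,:2].astype(np.float32)
    print(n,"flange c,r",cv2.minEnclosingCircle(w),"bbox",c.min(0),c.max(0))
c=comp(im,(337,190),24);w=toworld(c,K,T,0.02)[:,:2].astype(np.float32)
r=cv2.minAreaRect(w);print("holder",r,cv2.boxPoints(r).tolist(),"centroid",w.mean(0))
big=lambda x,y,h:cv2.resize(im[y-h:y+h,x-h:x+h],(390,390),interpolation=cv2.INTER_NEAREST)
cv2.imwrite("pics/crop.png",np.hstack([big(178,218,26),big(337,190,26)]))
E
```

```text
red flange c,r ((0.48769763112068176, 0.3778848648071289), 0.0341029055416584) bbox [171 213] [187 230]
blue flange c,r ((0.5265637040138245, 0.12750518321990967), 0.03537115827202797) bbox [237 204] [255 221]
holder ((0.6183378100395203, -0.21138505637645721), (0.10758589208126068, 0.09907170385122299), 75.16064453125) [[0.5566772222518921, -0.2506972551345825], [0.65244460105896, -0.2760705053806305], [0.6799983978271484, -0.1720728576183319], [0.5842310190200806, -0.14669960737228394]] centroid [ 0.6229636  -0.21282099]
```

View pics/crop.png

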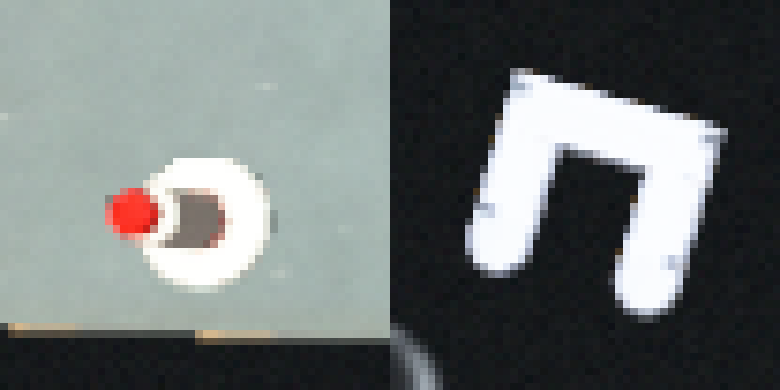

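The red flange radius measures 34 mm (33 listed) and the holder 99 x 108 mm (100 x 106 listed), so both fit. The slide axis points at -14.9°, and the present tool yaw already closes across it. I'll go above the red barrel.

```bash
python3 -m crank '[{"dp":[0.5,-0.35,0],"angular":[0,0,0]},{"dp":[0.9,-0.65,0],"angular":[0,0,0]},{"dp":[1,-0.7,0],"angular":[0,0,0]},{"dp":[1,-0.7,0],"angular":[0,0,0]},{"dp":[1,-0.7,0],"angular":[0,0,0]},{"dp":[1,-0.7,0],"angular":[0,0,0]},{"dp":[1,-0.7,0],"angular":[0,0,0]},{"dp":[1,-0.7,0],"angular":[0,0,0]},{"dp":[1,-0.7,0],"angular":[0,0,0]},{"dp":[1,-0.7,0],"angular":[0,0,0]},{"dp":[0.7,-0.5,0],"angular":[0,0,0]},{"dp":[0.33,-0.27,0],"angular":[0,0,0]},{"dp":[0,0,0],"angular":[0,0,0]},{"dp":[0,0,0],"angular":[0,0,0]}]' 0
python3 - <<'E'
from station import sense,vision
import cv2,numpy as np
from scipy.spatial.transform import Rotation as R
from h import *
s=sense();d=vision.snapshot("wrist");cv2.imwrite("pics/w1.png",d["image"])
T=np.eye(4);T[:3,:3]=R.from_quat(s["tool_rot"]).as_matrix();T[:3,3]=s["tcp_pos"];T=T@d["mount"]
np.savez("w1.npz",T=T,**d);print(s["tcp_pos"],s["tool_rot"],s["force"]);print(np.round(T,3))
hsv=cv2.cvtColor(d["image"],cv2.COLOR_BGR2HSV)
m=((hsv[...,1]>150)&((hsv[...,0]<8)|(hsv[...,0]>172))&(hsv[...,2]>90)).astype(np.uint8)
n,l,st,c=cv2.connectedComponentsWithStats(m)
for i in range(1,n):
    if st[i,4]>60: print(st[i],c[i],toworld(c[i],d["mtx"],T,0.104))
E
```

```text
t: 1.5
tcp_pos: [0.487, 0.3788, 0.2481]
tool_rot: [0.142, 0.99, -0.0, -0.001]
force: [-0.6, 0.1, 0.3]
finger_gap: 1.004
gripper_force: 0.0
[0.48704972 0.37879391 0.24807187] [ 1.41556912e-01  9.89929860e-01 -1.30290822e-04 -7.04021810e-04] [-0.59093978  0.06076051  0.34783879]
[[ 0.28   0.922  0.268  0.418]
 [ 0.96  -0.269 -0.079  0.399]
 [-0.     0.279 -0.96   0.374]
 [ 0.     0.     0.     1.   ]]
[308 176  28  29 592] [321.96959459 190.60472973] [[0.48466245 0.38127474 0.104     ]]
```

View pics/w1.png

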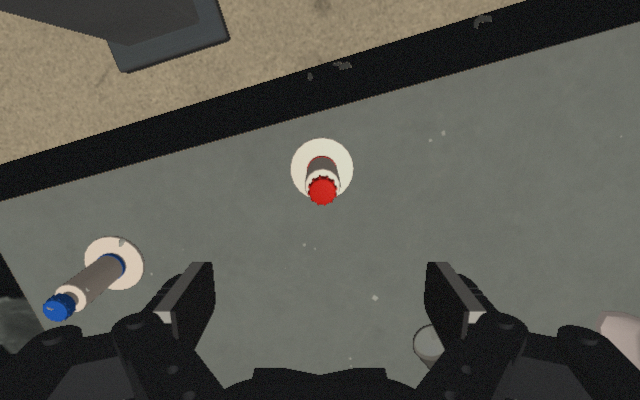

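The wrist view shows the red cap at (322,191), midway between the pads. That puts it at (0.485,0.381), within 3 mm of the TCP, so I'll descend and grip.

```bash
python3 -m crank '[{"dp":[0,0,-0.6],"angular":[0,0,0]},{"dp":[0,0,-1],"angular":[0,0,0]},{"dp":[0,0,-1],"angular":[0,0,0]},{"dp":[0,0,-1],"angular":[0,0,0]},{"dp":[-0.03,0.03,-1],"angular":[0,0,0]},{"dp":[0,0,-0.9],"angular":[0,0,0]},{"dp":[0,0,-0.5],"angular":[0,0,0]},{"dp":[0,0,-0.13],"angular":[0,0,0]},{"dp":[0,0,0],"angular":[0,0,0]},{"dp":[0,0,0],"angular":[0,0,0]}]' 0
python3 -m crank '[{"dp":[0,0,0],"angular":[0,0,0]},{"dp":[0,0,0],"angular":[0,0,0]},{"dp":[0,0,0],"angular":[0,0,0]},{"dp":[0,0,0],"angular":[0,0,0]},{"dp":[0,0,0],"angular":[0,0,0]},{"dp":[0,0,0],"angular":[0,0,0]},{"dp":[0,0,0],"angular":[0,0,0]},{"dp":[0,0,0],"angular":[0,0,0]},{"dp":[0,0,0],"angular":[0,0,0]},{"dp":[0,0,0],"angular":[0,0,0]}]' 1 35
```

```text
t: 2.55
tcp_pos: [0.4877, 0.3805, 0.0657]
tool_rot: [0.141, 0.99, 0.001, 0.001]
force: [-0.1, 0.1, 0.3]
finger_gap: 1.002
gripper_force: 0.0
t: 3.55
tcp_pos: [0.4872, 0.3799, 0.0649]
tool_rot: [0.141, 0.99, 0.0, 0.0]
force: [-0.1, -0.4, 4.9]
finger_gap: 0.343
gripper_force: 34.6
```

```bash
python3 -m crank '[{"dp":[0,0,0.5],"angular":[0,0,0]},{"dp":[0,0,1],"angular":[0,0,0]},{"dp":[0,0,1],"angular":[0,0,0]},{"dp":[0,0,1],"angular":[0,0,0]},{"dp":[0,0,1],"angular":[0,0,0]},{"dp":[0,0,0.7],"angular":[0,0,0]},{"dp":[0.15,-0.5,0.3],"angular":[0,0,0]},{"dp":[0.25,-0.8,0],"angular":[0,0,0]},{"dp":[0.35,-1,0],"angular":[0,0,0]},{"dp":[0.35,-1,0],"angular":[0,0,0]},{"dp":[0.35,-1,0],"angular":[0,0,0]},{"dp":[0.35,-1,0],"angular":[0,0,0]},{"dp":[0.35,-1,0],"angular":[0,0,0]},{"dp":[0.35,-1,0],"angular":[0,0,0]},{"dp":[0.35,-1,0],"angular":[0,0,0]},{"dp":[0.35,-1,0],"angular":[0,0,0]}]'
python3 -m crank '[{"dp":[0.35,-1,0],"angular":[0,0,0]},{"dp":[0.35,-1,0],"angular":[0,0,0]},{"dp":[0.35,-1,0],"angular":[0,0,0]},{"dp":[0.35,-1,0],"angular":[0,0,0]},{"dp":[0.35,-1,0],"angular":[0,0,0]},{"dp":[0.35,-1,0],"angular":[0,0,0]},{"dp":[0.35,-1,0],"angular":[0,0,0]},{"dp":[0.35,-1,0],"angular":[0,0,0]},{"dp":[0.35,-1,0],"angular":[0,0,0]},{"dp":[0.35,-1,0],"angular":[0,0,0]},{"dp":[0.2,-0.6,0],"angular":[0,0,0]},{"dp":[0.1,-0.3,0],"angular":[0,0,0]},{"dp":[0,0,0],"angular":[0,0,0]},{"dp":[0,0,0],"angular":[0,0,0]},{"dp":[0,0,0],"angular":[0,0,0]}]'
python3 - <<'E'
from station import sense,vision
import cv2,numpy as np
from scipy.spatial.transform import Rotation as R
from h import *
s=sense();d=vision.snapshot("wrist");cv2.imwrite("pics/w2.png",d["image"])
T=np.eye(4);T[:3,:3]=R.from_quat(s["tool_rot"]).as_matrix();T[:3,3]=s["tcp_pos"];T=T@d["mount"]
np.savez("w2.npz",T=T,**d);print(s["tcp_pos"],s["tool_rot"],s["force"])
E
```

```text
t: 5.15
tcp_pos: [0.5822, 0.0984, 0.2285]
tool_rot: [0.142, 0.99, -0.0, -0.001]
force: [0.8, 0.3, -1.5]
finger_gap: 0.341
gripper_force: 34.8
t: 6.65
tcp_pos: [0.6964, -0.2248, 0.2293]
tool_rot: [0.141, 0.99, 0.0, -0.001]
force: [-0.0, -0.2, -1.4]
finger_gap: 0.339
gripper_force: 34.8
[ 0.69642832 -0.22481261  0.22925035] [ 1.40842681e-01  9.90031737e-01  3.65903565e-04 -6.03630334e-04] [-0.01389921 -0.15709418 -1.38852117]
```

View pics/w2.png

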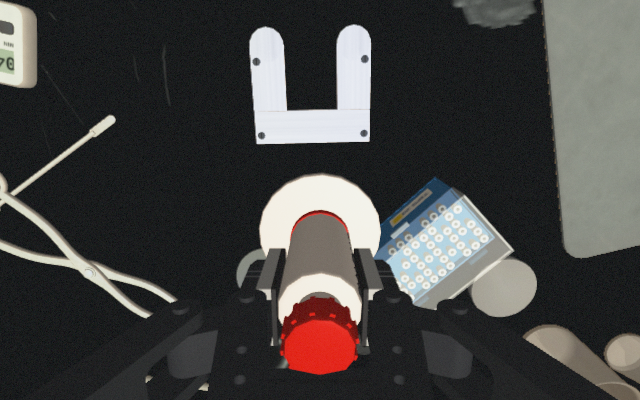

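The holder plate is fully visible (corners about (257,143) and (370,141), prong tips about (265,26) and (354,25)). The barrel is held upright, with its flange at (320,230).

Run:
```python
from h import *
from scipy.optimize import minimize
d=np.load("w2.npz");K,T,im=d["mtx"],d["T"],d["image"]
c=comp(im,(311,85),70);w=toworld(c,K,T,0.02)[:,:2].astype(np.float32)
r=cv2.minAreaRect(w);print(r);b=cv2.boxPoints(r);print(b.tolist())
e=b[np.argsort(c.shape and b[:,0])]
ax=(e[2:].mean(0)-e[:2].mean(0));ax/=np.linalg.norm(ax)
o=np.array(r[0]);seat=o+.005*ax;print("axis",ax,"ang",np.degrees(np.arctan2(ax[1],ax[0])),"seat",seat,"pre115",seat-.115*ax)
# held flange: upper arc of its white rim, at top face z
z=.2293-.059+.006
g=(cv2.GaussianBlur(im,(3,3),0).min(2)>150).astype(np.uint8);g[:165]=0;g[240:]=0;g[:,:250]=0;g[:,382:]=0
cc=max(cv2.findContours(g,cv2.RETR_EXTERNAL,cv2.CHAIN_APPROX_NONE)[0],key=cv2.contourArea)[:,0]
cc=cc[(cc[:,1]<225)]
top=np.array([[x,cc[cc[:,0]==x,1].min()] for x in np.unique(cc[:,0]) if 268<x<374])
p=toworld(top,K,T,z)[:,:2]
A=np.c_[2*p,np.ones(len(p))];s=np.linalg.lstsq(A,(p**2).sum(1),rcond=None)[0]
print("flange",s[:2],"r",np.sqrt(s[2]+s[0]**2+s[1]**2))
```

```text
((0.615098774433136, -0.20904281735420227), (0.10563647747039795, 0.09921365231275558), 75.1419906616211)
[[0.5536066889762878, -0.24737462401390076], [0.6495030522346497, -0.27281543612480164], [0.6765908598899841, -0.17071101069450378], [0.5806944966316223, -0.1452701985836029]]
axis [ 0.96656424 -0.25642452] ang -14.85801 seat [ 0.6199316  -0.21032494] pre115 [ 0.5087767  -0.18083612]
flange [ 0.6941428  -0.22426824] r 0.0321286452018588
```

```bash
python3 -m crank '[{"dp":[-0.5,0.12,0],"angular":[0,0,0]},{"dp":[-1,0.23,0],"angular":[0,0,0]},{"dp":[-1,0.23,0],"angular":[0,0,0]},{"dp":[-1,0.23,0],"angular":[0,0,0]},{"dp":[-1,0.24,0],"angular":[0,0,0]},{"dp":[-1,0.24,0],"angular":[0,0,0]},{"dp":[-0.68,0.16,0],"angular":[0,0,0]},{"dp":[0,0,-0.5],"angular":[0,0,0]},{"dp":[0,0,-1],"angular":[0,0,0]},{"dp":[0,0,-1],"angular":[0,0,0]},{"dp":[0,0,-1],"angular":[0,0,0]},{"dp":[0,0,-0.8],"angular":[0,0,0]},{"dp":[0,0,-0.5],"angular":[0,0,0]},{"dp":[0,0,-0.2],"angular":[0,0,0]},{"dp":[0,0,0],"angular":[0,0,0]},{"dp":[0,0,0],"angular":[0,0,0]},{"dp":[0,0,0],"angular":[0,0,0]}]'
```

```text
t: 8.4
tcp_pos: [0.5123, -0.183, 0.0805]
tool_rot: [0.141, 0.99, -0.0, 0.001]
force: [0.7, 0.1, 0.6]
finger_gap: 0.341
gripper_force: 34.8
```

```bash
python3 -m crank '[{"dp":[0,0.05,-0.3],"angular":[0,0,0]},{"dp":[0,0,-0.2],"angular":[0,0,0]},{"dp":[0,0,-0.07],"angular":[0,0,0]},{"dp":[0,0,0],"angular":[0,0,0]},{"dp":[0,0,0],"angular":[0,0,0]},{"dp":[0,0,0],"angular":[0,0,0]}]'
python3 - <<'E'
from station import sense
s=sense();print(s["tcp_pos"],s["force"])
E
```

```text
t: 9.0
tcp_pos: [0.5117, -0.1813, 0.0624]
tool_rot: [0.141, 0.99, -0.0, 0.0]
force: [0.3, -0.3, -0.6]
finger_gap: 0.342
gripper_force: 34.8
[ 0.51167465 -0.1813218   0.06237289] [ 0.26365936 -0.31066416 -0.56233515]
```

```bash
python3 -m crank '[{"dp":[0.29,-0.077,0.02],"angular":[0,0,0]},{"dp":[0.39,-0.103,0],"angular":[0,0,0]},{"dp":[0.39,-0.103,0],"angular":[0,0,0]},{"dp":[0.39,-0.103,0],"angular":[0,0,0]},{"dp":[0.39,-0.103,0],"angular":[0,0,0]},{"dp":[0.39,-0.103,0],"angular":[0,0,0]},{"dp":[0.39,-0.103,0],"angular":[0,0,0]},{"dp":[0.29,-0.077,0],"angular":[0,0,0]},{"dp":[0,0,0],"angular":[0,0,0]},{"dp":[0,0,0],"angular":[0,0,0]},{"dp":[0,0,0],"angular":[0,0,0]}]'
```

```text
t: 10.1
tcp_pos: [0.5984, -0.204, 0.0628]
tool_rot: [0.141, 0.99, 0.0, -0.001]
force: [-1.5, 0.2, -0.6]
finger_gap: 0.339
gripper_force: 34.8
```

```bash
python3 -m crank '[{"dp":[0.2,-0.053,0],"angular":[0,0,0]},{"dp":[0.2,-0.053,0],"angular":[0,0,0]},{"dp":[0.15,-0.04,0],"angular":[0,0,0]},{"dp":[0.1,-0.03,0],"angular":[0,0,0]},{"dp":[0.05,-0.02,0],"angular":[0,0,0]},{"dp":[0,0,0],"angular":[0,0,0]},{"dp":[0,0,0],"angular":[0,0,0]}]'
```

```text
t: 10.8
tcp_pos: [0.6199, -0.2101, 0.0628]
tool_rot: [0.141, 0.99, 0.0, -0.0]
force: [0.3, -0.6, -1.4]
finger_gap: 0.341
gripper_force: 34.8
```

```bash
python3 -m crank '[{"dp":[0.04,-0.01,0],"angular":[0,0,0]},{"dp":[0.03,-0.01,0],"angular":[0,0,0]},{"dp":[0,0,0],"angular":[0,0,0]},{"dp":[0,0,0],"angular":[0,0,0]}]'
```

```text
t: 11.2
tcp_pos: [0.6219, -0.2107, 0.0628]
tool_rot: [0.141, 0.99, 0.0, -0.0]
force: [-1.7, -0.3, -0.7]
finger_gap: 0.343
gripper_force: 34.8
```

```bash
python3 -m crank '[{"dp":[0.04,-0.01,0],"angular":[0,0,0]},{"dp":[0.03,-0.01,0],"angular":[0,0,0]},{"dp":[0,0,0],"angular":[0,0,0]},{"dp":[0,0,0],"angular":[0,0,0]}]'
```

```text
t: 11.6
tcp_pos: [0.6224, -0.2107, 0.0626]
tool_rot: [0.141, 0.99, 0.001, -0.002]
force: [-4.8, 1.0, 1.7]
finger_gap: 0.342
gripper_force: 34.9
```

It touches the closed end at (0.622,-0.211), where I expected it. Next I'll ease back slightly and lower it to the worktop.

```bash
python3 -m crank '[{"dp":[-0.07,0.02,0],"angular":[0,0,0]},{"dp":[0,0,-0.05],"angular":[0,0,0]},{"dp":[0,0,-0.05],"angular":[0,0,0]},{"dp":[0,0,-0.03],"angular":[0,0,0]},{"dp":[0,0,0],"angular":[0,0,0]},{"dp":[0,0,0],"angular":[0,0,0]}]'
```

```text
t: 12.2
tcp_pos: [0.622, -0.2107, 0.0593]
tool_rot: [0.141, 0.99, 0.0, -0.0]
force: [-4.7, 1.3, 3.1]
finger_gap: 0.339
gripper_force: 35.3
```

```bash
python3 -m crank '[{"dp":[0,0,0],"angular":[0,0,0]},{"dp":[0,0,0],"angular":[0,0,0]},{"dp":[0,0,0],"angular":[0,0,0]},{"dp":[0,0,0],"angular":[0,0,0]},{"dp":[0,0,0],"angular":[0,0,0]},{"dp":[0,0,0],"angular":[0,0,0]},{"dp":[0,0,0],"angular":[0,0,0]},{"dp":[0,0,0],"angular":[0,0,0]}]' 0
python3 -m crank '[{"dp":[0,0,0.3],"angular":[0,0,0]},{"dp":[0,0,0.7],"angular":[0,0,0]},{"dp":[0,0,1],"angular":[0,0,0]},{"dp":[0,0,1],"angular":[0,0,0]},{"dp":[0,0,1],"angular":[0,0,0]},{"dp":[0.5,-0.1,1],"angular":[0,0,0]},{"dp":[1,-0.26,0.5],"angular":[0,0,0]},{"dp":[1,-0.26,0.2],"angular":[0,0,0]},{"dp":[0.5,-0.1,0],"angular":[0,0,0]},{"dp":[0,0,0],"angular":[0,0,0]},{"dp":[0,0,0],"angular":[0,0,0]},{"dp":[0,0,0],"angular":[0,0,0]}]'
python3 - <<'E'
from station import sense,vision
import cv2,numpy as np
from scipy.spatial.transform import Rotation as R
from h import *
s=sense();d=vision.snapshot("wrist");cv2.imwrite("pics/w3.png",d["image"])
T=np.eye(4);T[:3,:3]=R.from_quat(s["tool_rot"]).as_matrix();T[:3,3]=s["tcp_pos"];T=T@d["mount"]
hsv=cv2.cvtColor(d["image"],cv2.COLOR_BGR2HSV)
m=((hsv[...,1]>150)&((hsv[...,0]<8)|(hsv[...,0]>172))&(hsv[...,2]>90)).astype(np.uint8)
n,l,st,c=cv2.connectedComponentsWithStats(m)
for i in range(1,n):
    if st[i,4]>60: print(st[i],c[i],toworld(c[i],d["mtx"],T,0.098))
E
```

```text
t: 13.0
tcp_pos: [0.6223, -0.2108, 0.059]
tool_rot: [0.141, 0.99, -0.0, 0.0]
force: [-0.6, 0.5, 0.1]
finger_gap: 1.001
gripper_force: 0.0
t: 14.2
tcp_pos: [0.7109, -0.232, 0.2297]
tool_rot: [0.141, 0.99, 0.0, -0.001]
force: [-0.6, 0.2, -0.2]
finger_gap: 1.004
gripper_force: 0.0
[297  49  33  35 820] [312.6902439   65.88536585] [[ 0.61972868 -0.210318    0.098     ]]
```

View pics/w3.png

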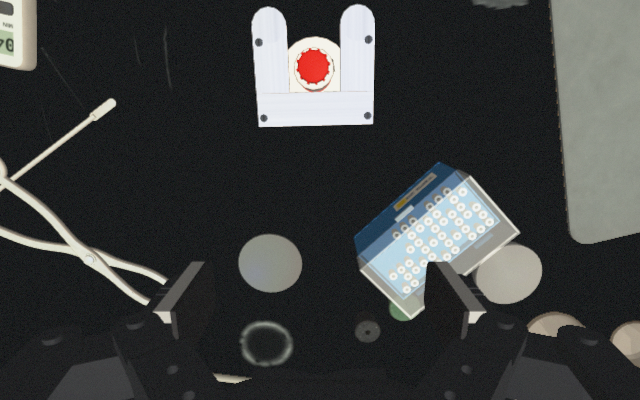

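The cap is at (313,66), which maps to (0.620,-0.210), the seat position within 1 mm. The barrel stands upright at the closed end with its flange under the plate, and the gripper is clear.

```bash
python3 -c "
from station import order
print(order.sign_off())"
```

```text
the job is handed in; nothing more can be done
None
```

The red-capped barrel stands upright at the closed end of the holder's slot with its flange under the plate, its cap within about 1 mm of the home point; the gripper is open and clear, the blue barrel was not touched, and the job was handed in at about 14 s of the 38 s allowed.

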